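Find the full salt tin by its weight

TASK

One of the three identical closed salt tins on the tray is still full, and the cook needs it to refill the salt. Swing the lamp arm round to your left until the lamp is completely clear of the tray, then heft the tins one at a time from your left to your right, lifting each a few centimetres off the tray and setting it back gently where it stood. Finish holding the heaviest one upright and still, its bottom clearly higher than the tops of the other two, which stand upright in their places; do not let go of it, and leave the lamp clear and the pepper mill, cups and stopper undisturbed.

Things in the scene. Friction and masses are not known exactly. Their poses are not given: they have to be found in the camera images.
- tray: dark steel serving tray fixed to the worktop, 136 x 390 mm, floor 6 mm above the worktop, rim 12 mm above the worktop and 4 mm wide. Origin at the centre of its underside; its y axis runs along the row of tins, +y towards the robot's left, z up.
- place_left (a point): centre of the left place on the tray floor (125 mm along the tray's +y from its centre; left is the robot's left, +y); one tin stands within about 12 mm of it at the start. Neighbouring places are 125 mm apart.
- place_middle (a point): centre of the middle place on the tray floor (at the tray's centre; left is the robot's left, +y); one tin stands within about 12 mm of it at the start. Neighbouring places are 125 mm apart.
- place_right (a point): centre of the right place on the tray floor (125 mm along the tray's -y from its centre; left is the robot's left, +y); one tin stands within about 12 mm of it at the start. Neighbouring places are 125 mm apart.
- tin_a: one of three identical closed salt tins: an upright cylinder 64 mm in diameter and 112 mm tall, blue with a thin white band and a 94 mm high body under an 18 mm steel lid of the same diameter (the lid does not come off). Origin at the centre of its underside, z up. Any of the three may stand at any place; they cannot be told apart by their looks. The tins weigh between 0.10 and 0.55 kg, all different; the heaviest is at least 0.15 kg heavier than either of the others.
- tin_b: one of three identical closed salt tins: an upright cylinder 64 mm in diameter and 112 mm tall, blue with a thin white band and a 94 mm high body under an 18 mm steel lid of the same diameter (the lid does not come off). Origin at the centre of its underside, z up. Any of the three may stand at any place; they cannot be told apart by their looks. The tins weigh between 0.10 and 0.55 kg, all different; the heaviest is at least 0.15 kg heavier than either of the others.
- tin_c: one of three identical closed salt tins: an upright cylinder 64 mm in diameter and 112 mm tall, blue with a thin white band and a 94 mm high body under an 18 mm steel lid of the same diameter (the lid does not come off). Origin at the centre of its underside, z up. Any of the three may stand at any place; they cannot be told apart by their looks. The tins weigh between 0.10 and 0.55 kg, all different; the heaviest is at least 0.15 kg heavier than either of the others.
- lamp_arm (a joint): swing of the lamp arm about its post (rad): at 0 the arm points from the post to the robot's side, square to the row of tins (along the tray's -x); positive is to the robot's left, negative to the right, over the tray. Starts between -1.15 and -0.9; clear of the tray from 0 on (0.2 to 0.4 gives good room). Stops at -1.4 and 1.2. Stiff (0.2 N m, about 1 N at lamp_grip); stays where it is left.
- lamp_hinge (a point): point on the lamp's upright post axis at the height of the arm's centre line, 280 mm above the worktop. The post (16 mm thick, hub 28 mm thick, top 303 mm above the worktop) stands behind the tray on its left, on a foot 96 mm across screwed to the worktop.
- lamp_grip (a point): a good point to take the arm, from above: on the centre line of the level round steel arm tube, 12 mm thick, 280 mm above the worktop and 220 mm from the post axis. The bare tube runs from the hub to the lamp head.
- lamp_head (a point): centre of the lamp head's underside, 300 mm from the post axis and 234 mm above the worktop: a dark conical shade 80 mm across, which reaches up to the arm tube; its brass knuckle rises 11 mm above the tube's centre line.
- pepper_mill: stainless pepper mill standing upright to the right of the tray, 54 mm across, 168 mm tall, loose; origin at the centre of its underside. Not to be disturbed.
- cup_1: white porcelain espresso cup, 62 mm across, 56 mm tall, with a handle, loose, standing behind the tray; origin at the centre of its underside. Not to be disturbed.
- cup_2: the second espresso cup, like the first, behind the tray. Not to be disturbed.
- stopper: glass carafe stopper standing head down, plug up, 50 mm across, 46 mm tall, loose, in front of the tray on the right; origin at the centre of its underside. Not to be disturbed.

How it is judged:
By the outcome, as a careful person would: the job done as asked, in the order asked, and still so for the second after the job is handed in, while the arm keeps its last pose, push and grip.
It also fails if it takes over 72 s, if anything falls off the work surface, if the arm or the gripper's body presses on something with over 40 N, if the wrist force passes 120 N, or if a joint passes its speed limit or range.

ROBOT

A 7-joint arm with a two-finger parallel gripper is mounted at the origin on the work surface. World frame = base frame: x ahead of the robot, y to its left, z up, the work surface at z = 0. Lengths are in m, angles in rad, forces in N, time in s.
With the tool pointing down it reaches from about 0.425 to 0.925 m from the base axis. Payload 6.8 kg.
Tool frame: the origin (TCP) lies between the finger pads; the fingertips stand r.tip_reach ahead of it and the grasp point (between the pads) lies 11 mm behind it (r.tip_reach is the distance from the TCP to the fingertips, in m); z points along the fingers, y is the direction in which the jaws open and shut (so a half turn about z gives the same grasp; the last joint's range is limited). The gripper opens to 85 mm and grips with 20 to 120 N. Pads are 22 mm wide; open, the fingers measure 114 mm over their backs; the gripper's body (76 mm by 85 mm) begins 54 mm behind the grasp point. The pads swing forward as they close: fully open they stand 13 mm farther back than shut.
Start: joints at [-0.108, 0.477, 0.022, 1.555, -0.011, 1.109, -0.083], TCP at [0.675, 0, 0.239] pointing down, gripper open.
Joint ranges: [-2.96, 2.96], [-0.34, 2.1], [-1.41, 1.46], [0.24, 2.44], [-1.37, 4.51], [0.17, 1.92], [-2.96, 2.96]. Speed limits (rad/s): [2.39, 2.39, 3.14, 3.14, 3.14, 3.14, 3.14].

INTERFACE

Orientations are given as a rotation vector (axis times angle).
In Python, from bench import r, eyes, spotter gives the robot as it stands.
- The arm moves only by the tool carry_out, never from a script. Its argument "series" is text: rows parted by semicolons, each of 5 numbers parted by spaces: the shift along the tool's x, y, z in cm, then the turn about the tool's z in rad, then the opening, from 0 (shut) to 1 (fully open). In form: x y z yaw gripper; .... A call has 1 to 8 rows; each row shifts and turns the commanded pose from where the row before left it, along the tool's axes as they then stand; what a row does not reach is not made up. A row lasts 1/8 s, in which the tool goes at most 62.5 mm and 10.7 degrees, less where a joint would pass 70% of its speed; a pose out of reach is approached as far as the arm can. A call with a gripper value outside its range is refused whole. The fingers move at their own pace and stop on an object; "grip_force" is the grip in N (left out, the last holds). Time passes only in rows, so rows that do not move let the fingers close. It gives the time, the measured TCP pose, the force and the opening at its end, in the units of the state.
- r.get_obs(): the state, without advancing time (a new reading comes with each control period).
- eyes.grab_frame(name): name is "scene" or "side" or "wrist"; returns a dict with "color" (384x512x3 uint8, blue, green, red), "intrinsics" (3x3 intrinsics, pixels), "R" (3x3) and "t" (3): a world point X has camera coordinates R X + t; the wrist camera has in their place "T_tool_cam" (4x4, takes a point from camera to tool coordinates, whose origin is the TCP and whose axes are the flange's). Camera axes: x right, y down, z forward; pixel columns grow to the right and rows downward; lengths in m; the calibration is good to about 2 mm. A picture is of the moment at which its call begins: read the wrist's pose just before it. There is no depth.
- r.hand_in(): hands the job in, once; it reports no verdict.
Trained networks look in a picture, given as the dict that the camera call returned (one of the last four; its "shot" number tells which), for a name from the list of things; names that differ only in an ending like _2 or _b are one class to them, and where a whole thing is asked for, a point or a joint stands for the part that bears it (a point fixed in the world has none). Each returns a list of dicts, best first, with "confidence" (0 to 1); they miss things now and then, are a little off and sometimes report something else, mostly with a low value. They report only what shows in the picture. A call takes as long as a camera call.
- spotter.search_frame(picture, query): "uv" ([column, row] in pixels, amid what is visible of it).
- spotter.trace(picture, query): "pixels" (384x512 bool, what is visible of it) and "uv" ([column, row] in pixels, amid what is visible of it).
- spotter.mark_of(picture, query): "uv" ([column, row] in pixels: a listed point, or the origin of a listed thing).
The state is a dict: "clock": time; "joints": joint angles; "qvel": joint speeds; "tau": joint torques, N m; "tcp_pos": TCP position; "orientation": TCP orientation; "contact_force": force on the tool from outside, world axes, zero at the start; "moment": the same for the moment, N m; "grip_width": finger opening in m.
Only numpy, scipy, OpenCV 4.12 (cv2) and the standard library are available. Lean on these libraries where they do the work, as an engineer would, in place of code of your own. Each camera call takes 0.05 s, during which the arm holds its last target.

## Working session

There is one attempt and no reset: what is moved stays moved. The work goes in short steps, Python scripts to look and compute and a tool call to move; the robot and the scene stay as the last step left them, time stands still between calls to the robot, and variables do not carry over. Pictures are saved under pics/ and viewed, and the job is handed in when it is done.

Besides the shell and the picture viewer there is one more tool, called after ">>>" by a JSON object that holds its "op" and its "data", one argument or row to a line. carry_out: Moves the arm, as the interface text tells. Its arguments: {"type":"object","properties":{"series":{"type":"string"},"grip_force":{"type":"number"}},"required":["series"]}

```bash
ls; mkdir -p pics; cat > h.py <<'E'
from bench import r, eyes, spotter
import numpy as np, cv2
from scipy.spatial.transform import Rotation as Rn
def cam(name):
    o=r.get_obs(); f=eyes.grab_frame(name); K=np.array(f["intrinsics"])
    if name=="wrist":
        T=np.eye(4);T[:3,:3]=Rn.from_rotvec(o["orientation"]).as_matrix();T[:3,3]=o["tcp_pos"]
        W=np.linalg.inv(T@np.array(f["T_tool_cam"]));R,t=W[:3,:3],W[:3,3]
    else: R,t=np.array(f["R"]),np.array(f["t"])
    return f,K@np.c_[R,t.reshape(3)]
def proj(P,X):
    p=P@np.r_[X,1]; return p[:2]/p[2]
def tri(P1,u1,P2,u2):
    X=cv2.triangulatePoints(P1,P2,np.array(u1,float).reshape(2,1),np.array(u2,float).reshape(2,1))[:,0]
    return X[:3]/X[3]
def atz(P,u,z):
    H=np.c_[P[:,0],P[:,1],P[:,2]*z+P[:,3]]; q=np.linalg.solve(H,np.r_[u,1]); return q[:2]/q[2]
E
python3 - <<'E'
from h import *
o=r.get_obs();print({k:np.round(v,3).tolist() for k,v in o.items()},r.tip_reach)
np.set_printoptions(precision=3,suppress=True)
F={}
for n in("scene","side","wrist"):
    F[n]=cam(n);cv2.imwrite(f"pics/{n}0.png",F[n][0]["color"])
for n,(f,P) in F.items():
    for q in("tin_a","place_left","place_middle","place_right","lamp_hinge","lamp_grip","lamp_head","pepper_mill","cup_1","stopper","tray"):
        print(n,q,[(np.round(d["uv"]).tolist(),round(d["confidence"],2)) for d in spotter.mark_of(f,q)])
    np.save(f"P_{n}.npy",P)
E
```

```text
pics
{'clock': 0.0, 'joints': [-0.108, 0.478, 0.022, 1.556, -0.012, 1.109, -0.083], 'qvel': [-0.001, 0.001, 0.001, -0.001, -0.001, 0.002, 0.0], 'tau': [-0.001, -59.644, 1.608, -28.119, 0.012, 0.009, 0.0], 'tcp_pos': [0.674, -0.0, 0.238], 'orientation': [-2.221, -2.221, 0.002], 'contact_force': [-0.433, -0.402, -0.466], 'moment': [0.047, -0.009, -0.009], 'grip_width': 0.085} 0.008
scene tin_a [([250.0, 217.0], 0.96), ([285.0, 202.0], 0.89), ([209.0, 238.0], 0.86)]
scene place_left []
scene place_middle [([247.0, 216.0], 0.59)]
scene place_right [([208.0, 236.0], 0.57)]
scene lamp_hinge [([411.0, 147.0], 0.68), ([284.0, 199.0], 0.67)]
scene lamp_grip []
scene lamp_head [([280.0, 166.0], 0.74)]
scene pepper_mill [([133.0, 320.0], 0.97)]
scene cup_1 [([309.0, 278.0], 0.97), ([237.0, 319.0], 0.92)]
scene stopper [([132.0, 237.0], 0.78)]
scene tray [([250.0, 223.0], 0.83)]
side tin_a [([269.0, 280.0], 0.86), ([229.0, 250.0], 0.6), ([202.0, 226.0], 0.57)]
side place_left [([203.0, 226.0], 0.55)]
side place_middle [([234.0, 251.0], 0.41)]
side place_right [([265.0, 277.0], 0.57)]
side lamp_hinge [([188.0, 95.0], 0.76)]
side lamp_grip [([213.0, 132.0], 0.88)]
side lamp_head [([227.0, 164.0], 0.88)]
side pepper_mill [([382.0, 313.0], 0.75)]
side cup_1 [([276.0, 202.0], 0.8), ([338.0, 237.0], 0.64), ([267.0, 276.0], 0.51), ([202.0, 228.0], 0.25)]
side stopper [([296.0, 353.0], 0.97), ([202.0, 226.0], 0.53)]
side tray [([235.0, 254.0], 0.58)]
wrist tin_a [([133.0, 145.0], 0.96), ([159.0, 302.0], 0.91), ([143.0, 231.0], 0.87)]
wrist place_left []
wrist place_middle [([146.0, 233.0], 0.74)]
wrist place_right []
wrist lamp_hinge []
wrist lamp_grip [([26.0, 207.0], 0.69)]
wrist lamp_head [([68.0, 293.0], 0.72)]
wrist pepper_mill []
wrist cup_1 [([312.0, 199.0], 0.97), ([310.0, 318.0], 0.96)]
wrist stopper [([148.0, 234.0], 0.16)]
wrist tray [([147.0, 231.0], 0.7)]
```

```bash
python3 - <<'E'
from h import *
np.set_printoptions(precision=3,suppress=True)
P={n:np.load(f"P_{n}.npy") for n in("scene","side","wrist")}
S,D=P["scene"],P["side"]
for n,a,b in (("tinL",(285,202),(202,226)),("tinM",(250,217),(229,250)),("tinR",(209,238),(269,280)),("tray",(250,223),(235,254)),("hinge",(411,147),(188,95)),("head",(280,166),(227,164)),("mill",(133,320),(382,313)),("c1",(309,278),(276,202)),("c2",(237,319),(338,237)),("stop",(132,237),(296,353))):
    print(n,tri(S,a,D,b))
print(atz(D,(213,132),.28),atz(D,(188,95),.28),atz(D,(227,164),.234),atz(S,(411,147),.28),atz(S,(280,166),.234))
for u in((133,145),(143,231),(159,302)):print(atz(P["wrist"],u,.006))
a=[cv2.imread(f"pics/{n}0.png") for n in("scene","side","wrist")]
cv2.imwrite("pics/m0.png",np.vstack([np.hstack(a[:2]),np.hstack([a[2],a[2]*0])])[:, :][::1,::1] if 0 else cv2.resize(np.hstack(a[:2]),(800,300)))
E
```

```text
tinL [0.519 0.021 0.006]
tinM [ 0.518 -0.096  0.002]
tinR [ 0.529 -0.234 -0.004]
tray [ 0.529 -0.104 -0.014]
hinge [0.673 0.258 0.269]
head [ 0.567 -0.037  0.237]
mill [ 0.659 -0.487 -0.006]
c1 [ 0.756 -0.038 -0.005]
c2 [ 0.774 -0.259  0.001]
stop [ 0.429 -0.425  0.002]
[0.592 0.043] [0.662 0.244] [ 0.568 -0.037] [0.682 0.243] [ 0.562 -0.031]
[0.518 0.023]
[ 0.516 -0.102]
[ 0.527 -0.225]
```

View pics/scene0.png

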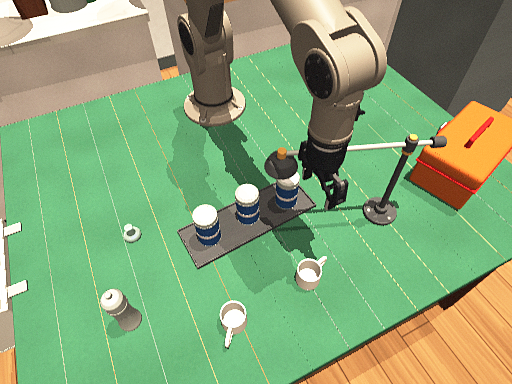

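View pics/side0.png

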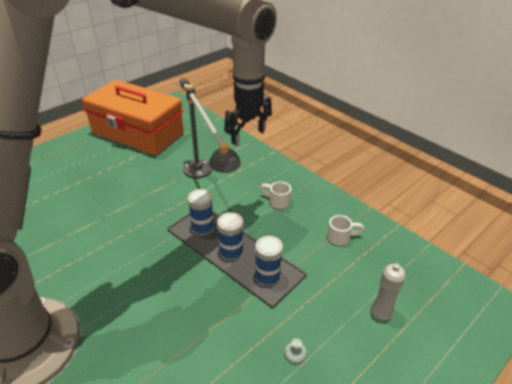

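View pics/wrist0.png

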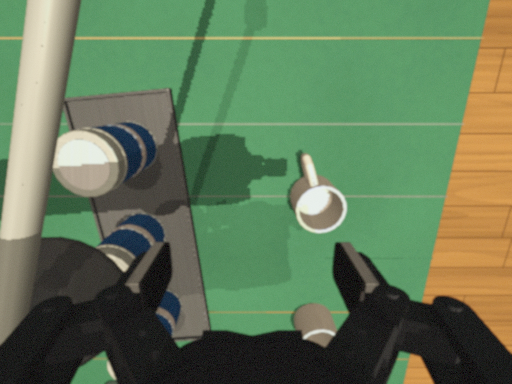

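The scene camera shows the tins in a row at about (285,195), (248,205) and (207,225), with the lamp head over the left end at (280,165). Triangulated tins are at x≈0.52 and y≈0.02, -0.10, -0.23. The lamp hinge is at about (0.67,0.25) and the grip at about (0.594,0.043). I'll raise the tool over the lamp tube and look again.

>>> {"op": "carry_out", "data": {
  "series": "0 0 -3 0 1; 0 0 -3 0 1; 0 0 -3 0 1; 0 0 -3 0 1; 1.4 -2.7 0 0 1; 1.4 -2.7 0 0 1; 1.4 -2.6 0 0 1; 0 0 0 0 1",
  "grip_force": 30
}}

```text
clock: 2.8
tcp_pos: [0.5937, 0.0435, 0.3599]
orientation: [-2.218, -2.224, -0.001]
contact_force: [0.5, 0.5, 0.5]
grip_width: 0.0854
```

```bash
python3 - <<'E'
from h import *
np.set_printoptions(precision=3,suppress=True)
o=r.get_obs();print(o["tcp_pos"],o["orientation"])
f,P=cam("wrist");cv2.imwrite("pics/w1.png",f["color"])
g,S=cam("scene");cv2.imwrite("pics/s1.png",g["color"])
for n,h,Q in(("w",f,P),("s",g,S)):
  for q,z in(("tin_a",.006),("lamp_hinge",.28),("lamp_grip",.28),("lamp_head",.234),("tray",.006)):
    print(n,q,[(np.round(d["uv"]).tolist(),round(d["confidence"],2),atz(Q,d["uv"],z)) for d in spotter.mark_of(h,q)])
d=spotter.trace(f,"tray")
W=np.load("P_wrist.npy")
print([atz(W,u,.012) for u in((170,90),(210,335),(66,102))])
E
```

```text
[0.594 0.044 0.36 ] [-2.218 -2.224 -0.001]
w tin_a [([209.0, 225.0], 0.91, array([ 0.512, -0.106])), ([210.0, 159.0], 0.81, array([0.519, 0.024])), ([216.0, 279.0], 0.72, array([ 0.522, -0.225]))]
w lamp_hinge []
w lamp_grip [([250.0, 203.0], 0.74, array([0.592, 0.042])), ([212.0, 225.0], 0.62, array([0.56 , 0.022]))]
w lamp_head []
w tray [([212.0, 222.0], 0.72, array([ 0.518, -0.099]))]
s tin_a [([284.0, 201.0], 0.83, array([0.518, 0.016])), ([207.0, 235.0], 0.77, array([ 0.523, -0.234])), ([247.0, 216.0], 0.63, array([ 0.516, -0.106])), ([237.0, 321.0], 0.19, array([ 0.778, -0.258]))]
s lamp_hinge [([410.0, 145.0], 0.59, array([0.676, 0.247]))]
s lamp_grip [([315.0, 150.0], 0.69, array([0.591, 0.043]))]
s lamp_head [([279.0, 168.0], 0.94, array([ 0.565, -0.037]))]
s tray [([248.0, 218.0], 0.65, array([ 0.523, -0.106])), ([132.0, 318.0], 0.58, array([ 0.657, -0.484]))]
[array([0.574, 0.09 ]), array([ 0.606, -0.285]), array([0.445, 0.076])]
```

View pics/w1.png

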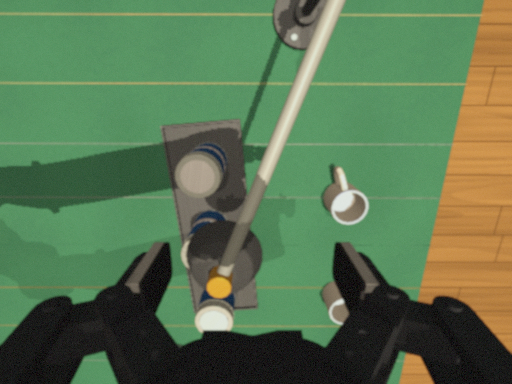

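```bash
python3 - <<'E'
from h import *
np.set_printoptions(precision=4,suppress=True)
f,P=cam("wrist")
g=f["color"]
for v in (40,80,120,160,200,225):
    print(v,g[v,225:360].astype(int).sum(1)[::1].tolist() if 0 else "")
d=spotter.trace(f,"lamp_grip")[0]["pixels"]
pts=[]
for v in range(30,236,10):
    u=np.where(d[v])[0]
    if len(u) and len(u)<40: pts.append(((u[0]+u[-1])/2,v,len(u)))
print(pts)
A=np.array([atz(P,p[:2],.28) for p in pts]);print(A)
vx,vy,x,y=cv2.fitLine(A.astype(np.float32),cv2.DIST_HUBER,0,.001,.001).ravel();print(vx,vy,x,y,np.arctan2(vx,vy))
s=np.sign(vy);g0=np.array([x,y]);dv=s*np.array([vx,vy]);p=g0+dv*(.043-y)/dv[1];print("grip",p,"hinge",p+.22*dv, "scene-hinge along", )
f2,S=cam("scene");print(spotter.mark_of(f2,"lamp_hinge"))
E
```

```text
40 
80 
120 
160 
200 
225 
[(np.float64(319.0), 30, 19), (np.float64(315.0), 40, 19), (np.float64(311.0), 50, 19), (np.float64(307.0), 60, 19), (np.float64(302.5), 70, 18), (np.float64(298.5), 80, 18), (np.float64(295.0), 90, 19), (np.float64(290.5), 100, 18), (np.float64(286.5), 110, 18), (np.float64(282.0), 120, 17), (np.float64(278.5), 130, 18), (np.float64(274.0), 140, 17), (np.float64(270.0), 150, 17), (np.float64(266.0), 160, 17), (np.float64(261.5), 170, 16), (np.float64(258.0), 180, 17), (np.float64(254.5), 190, 16), (np.float64(250.5), 200, 16), (np.float64(246.5), 210, 16)]
[[0.6402 0.1653]
 [0.6379 0.1592]
 [0.6355 0.153 ]
 [0.6332 0.1468]
 [0.6304 0.1403]
 [0.6279 0.1338]
 [0.6257 0.1271]
 [0.6228 0.1203]
 [0.6201 0.1133]
 [0.6171 0.1062]
 [0.6147 0.0989]
 [0.6115 0.0915]
 [0.6086 0.0839]
 [0.6057 0.0762]
 [0.6023 0.0682]
 [0.5996 0.0601]
 [0.5969 0.0518]
 [0.5936 0.0433]
 [0.5903 0.0346]]
0.359909 0.9329874 0.6200336 0.11305648 0.36817035
grip [0.593 0.043] hinge [0.6722 0.2483] scene-hinge along
[{'uv': [413.6, 146.1], 'confidence': 0.97}, {'uv': [282.9, 199.8], 'confidence': 0.46}, {'uv': [206.9, 236.3], 'confidence': 0.22}]
```

>>> {"op": "carry_out", "data": {
  "series": "0 0 0 0.18 1; 0 0 0 0.185 1; 0 0 3 0 1; 0 0 3 0 1; 0 0 3 0 1; 0 0 0 0 1; 0 0 0 0 0; 0 0 0 0 0",
  "grip_force": 30
}}

```text
clock: 4.65
tcp_pos: [0.5959, 0.0421, 0.271]
orientation: [2.587, 1.781, 0.004]
contact_force: [-0.2, 0.6, 1.0]
grip_width: 0.0516
```

>>> {"op": "carry_out", "data": {
  "series": "0 0 0 0 0; 0 0 0 0 0; 0 0 0 0 0; 0 0 0 0 0"
}}

```text
clock: 5.15
tcp_pos: [0.5952, 0.0421, 0.2699]
orientation: [2.587, 1.781, 0.001]
contact_force: [-1.1, -0.1, 4.7]
grip_width: 0.0106
```

```bash
python3 - <<'E'
from h import *
o=r.get_obs()
for k in("tcp_pos","orientation","contact_force","moment","grip_width","joints"):print(k,np.round(o[k],4))
f,P=cam("side");cv2.imwrite("pics/d2.png",f["color"])
M=Rn.from_rotvec(o["orientation"]).as_matrix();print(M.round(3))
E
```

```text
tcp_pos [0.5952 0.0421 0.2699]
orientation [2.5874e+00 1.7813e+00 1.1000e-03]
contact_force [-1.0965 -0.1326  4.6859]
moment [0.0341 0.2322 0.1058]
grip_width 0.0106
joints [-0.2122  0.3204  0.0472  1.7182 -0.0167  1.1026 -0.5249]
[[ 0.357  0.934  0.001]
 [ 0.934 -0.357  0.   ]
 [ 0.     0.001 -1.   ]]
```

View pics/d2.png

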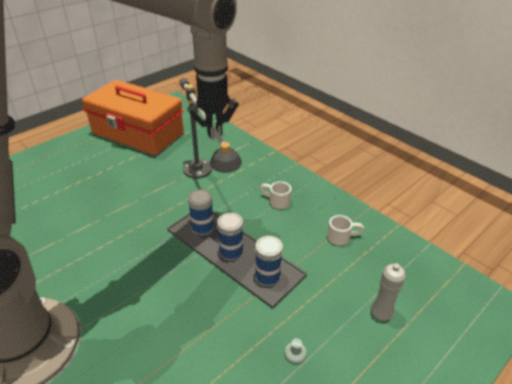

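>>> {"op": "carry_out", "data": {
  "series": "0.04 -1.32 0 0.06 0; 0.04 -1.32 0 0.06 0; 0.04 -1.32 0 0.06 0; 0.04 -1.32 0 0.06 0; 0.04 -1.32 0 0.06 0; 0.04 -1.32 0 0.06 0; 0.04 -1.32 0 0.06 0; 0.04 -1.32 0 0.06 0"
}}

```text
clock: 6.2
tcp_pos: [0.5088, 0.101, 0.2698]
orientation: [2.938, 1.111, 0.0]
contact_force: [-1.0, -1.2, 5.7]
grip_width: 0.011
```

```bash
python3 - <<'E'
from h import *
o=r.get_obs()
for k in("tcp_pos","orientation","contact_force","moment","grip_width","joints"):print(k,np.round(o[k],4))
M=Rn.from_rotvec(o["orientation"]).as_matrix();print(M.round(3));print("implied hinge",o["tcp_pos"]+.22*M[:,0])
E
```

```text
tcp_pos [0.5088 0.101  0.2698]
orientation [2.9376e+00 1.1109e+00 4.0000e-04]
contact_force [-0.9553 -1.1507  5.6729]
moment [-0.4295  0.2169  0.1156]
grip_width 0.011
joints [-0.377   0.1881  0.0692  1.8938 -0.0138  1.0599 -1.1501]
[[ 0.75   0.662  0.001]
 [ 0.662 -0.75  -0.001]
 [-0.     0.001 -1.   ]]
implied hinge [0.67379473 0.24658819 0.26976209]
```

>>> {"op": "carry_out", "data": {
  "series": "0.04 -1.32 0 0.06 0; 0.04 -1.32 0 0.06 0; 0.04 -1.32 0 0.06 0; 0.04 -1.32 0 0.06 0; 0.04 -1.32 0 0.06 0; 0.04 -1.32 0 0.06 0; 0.04 -1.32 0 0.06 0; 0.04 -1.32 0 0.06 0"
}}

```text
clock: 7.2
tcp_pos: [0.4593, 0.194, 0.2698]
orientation: [3.118, 0.381, -0.002]
contact_force: [-2.9, -3.2, 7.1]
grip_width: 0.0108
```

```bash
python3 - <<'E'
from h import *
o=r.get_obs()
for k in("tcp_pos","orientation","contact_force","moment","grip_width","joints"):print(k,np.round(o[k],4))
M=Rn.from_rotvec(o["orientation"]).as_matrix();print("implied hinge",o["tcp_pos"]+.22*M[:,0])
E
```

```text
tcp_pos [0.4593 0.194  0.2698]
orientation [ 3.1178e+00  3.8140e-01 -2.2000e-03]
contact_force [-2.8689 -3.167   7.0807]
moment [-0.4163  0.7789  0.032 ]
grip_width 0.0108
joints [-0.5597  0.1549  0.0391  1.9335 -0.007   1.0547 -1.8449]
implied hinge [0.67278598 0.24702877 0.26946079]
```

>>> {"op": "carry_out", "data": {
  "series": "0.04 -1.32 0 0.06 0; 0.04 -1.32 0 0.06 0; 0.04 -1.32 0 0.06 0; 0.04 -1.32 0 0.06 0; 0.04 -1.32 0 0.06 0; 0.04 -1.32 0 0.06 0; 0.04 -1.32 0 0.06 0; 0 0 0 0 0"
}}

```text
clock: 8.2
tcp_pos: [0.4561, 0.2877, 0.2698]
orientation: [-3.128, 0.271, 0.001]
contact_force: [-5.3, 0.2, 7.6]
grip_width: 0.0107
```

```bash
python3 - <<'E'
from h import *
o=r.get_obs()
for k in("tcp_pos","orientation","contact_force","moment","grip_width","joints"):print(k,np.round(o[k],4))
M=Rn.from_rotvec(o["orientation"]).as_matrix();print("implied hinge",o["tcp_pos"]+.22*M[:,0]);print(M.round(3), "swing",np.arctan2(-M[1,0],M[0,0])+.085)
f,P=cam("scene");cv2.imwrite("pics/s3.png",f["color"])
for q,z in(("lamp_hinge",.28),("lamp_grip",.28),("lamp_head",.234)):print(q,[(d["uv"],d["confidence"],atz(P,d["uv"],z)) for d in spotter.mark_of(f,q)])
E
```

```text
tcp_pos [0.4561 0.2877 0.2698]
orientation [-3.1284e+00  2.7080e-01  1.3000e-03]
contact_force [-5.2633  0.2454  7.5566]
moment [ 0.2495  0.892  -0.1122]
grip_width 0.0107
joints [-0.7057  0.2241  0.0332  1.8474 -0.0103  1.0698 -2.4118]
implied hinge [0.67286457 0.24993088 0.26956711]
[[ 0.985 -0.172 -0.001]
 [-0.172 -0.985  0.002]
 [-0.001 -0.001 -1.   ]] swing 0.25766059342744013
lamp_hinge [([411.8, 143.1], 0.87, array([0.67336838, 0.25311937]))]
lamp_grip [([368.8, 86.6], 0.79, array([0.45519474, 0.29533536]))]
lamp_head []
```

View pics/s3.png

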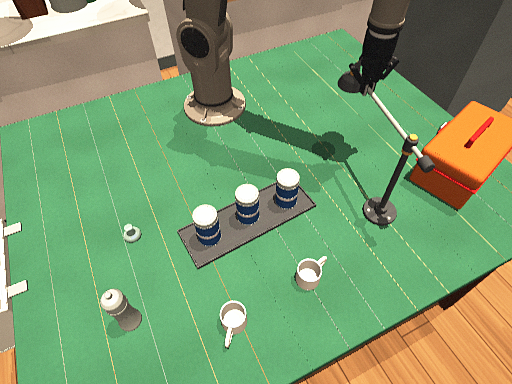

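The lamp is now at swing ≈0.26, with its head at pixel (350,82), clear of the tray. I'll release it and rise.

>>> {"op": "carry_out", "data": {
  "series": "0 0 0 0 0.3; 0 0 0 0 0.5; 0 0 0 0 0.6; 0 0 0 0 0.6; 0 0 -2 0 0.6; 0 0 -3 0 0.6; 0 0 -3 0 0.6; 0 0 -2 0 0.6"
}}

```text
clock: 9.4
tcp_pos: [0.4572, 0.286, 0.3708]
orientation: [-3.129, 0.273, -0.002]
contact_force: [0.5, -0.6, 0.5]
grip_width: 0.0513
```

```bash
python3 - <<'E'
from h import *
np.set_printoptions(precision=3,suppress=True)
o=r.get_obs()
for k in("tcp_pos","orientation","contact_force","grip_width","joints"):print(k,np.round(o[k],4))
a,S=cam("scene");b,D=cam("side")
for n,f,P in(("s",a,S),("d",b,D)):
  for q,z in(("tin_a",.006),("lamp_grip",.28),("lamp_head",.234),("tray",.0),("lamp_hinge",.28)):print(n,q,[(np.round(d["uv"]),d["confidence"],atz(P,d["uv"],z)) for d in spotter.mark_of(f,q)])
E
```

```text
tcp_pos [0.457 0.286 0.371]
orientation [-3.129  0.273 -0.002]
contact_force [ 0.495 -0.634  0.484]
grip_width 0.0513
joints [-0.711  0.15   0.041  1.707 -0.006  1.284 -2.413]
s tin_a [(array([209., 235.]), 0.82, array([ 0.523, -0.23 ])), (array([245., 214.]), 0.67, array([ 0.506, -0.108])), (array([350.,  83.]), 0.19, array([0.128, 0.527]))]
s lamp_grip [(array([366.,  89.]), 0.74, array([0.46 , 0.281]))]
s lamp_head [(array([236., 322.]), 0.67, array([ 0.85 , -0.277])), (array([352.,  85.]), 0.66, array([0.381, 0.304]))]
s tray [(array([248., 219.]), 0.95, array([ 0.523, -0.107])), (array([287., 204.]), 0.24, array([0.526, 0.021]))]
s lamp_hinge [(array([411., 146.]), 0.63, array([0.681, 0.245])), (array([350.,  85.]), 0.46, array([0.424, 0.255]))]
d tin_a [(array([234., 250.]), 0.94, array([ 0.526, -0.105])), (array([201., 226.]), 0.81, array([0.515, 0.026])), (array([268., 275.]), 0.58, array([ 0.531, -0.229]))]
d lamp_grip [(array([116., 114.]), 0.76, array([0.455, 0.291])), (array([297., 353.]), 0.45, array([ 0.298, -0.522]))]
d lamp_head [(array([ 95., 138.]), 0.88, array([0.381, 0.289]))]
d tray [(array([231., 251.]), 0.63, array([ 0.52, -0.1 ]))]
d lamp_hinge [(array([189.,  94.]), 0.56, array([0.667, 0.246])), (array([270., 275.]), 0.34, array([ 0.373, -0.387]))]
```

>>> {"op": "carry_out", "data": {
  "series": "1.3 3.15 0 0 1; 1.3 3.15 0 0 1; 1.3 3.15 0 0 1; 1.3 3.15 0 0 1; 1.3 3.15 0 0 1; 1.3 3.15 0 0 1; 1.3 3.15 0 0 1; 1.3 3.1 0 0 1"
}}

```text
clock: 11.0
tcp_pos: [0.5158, 0.019, 0.3693]
orientation: [-3.13, 0.273, -0.0]
contact_force: [0.1, 0.3, -0.1]
grip_width: 0.0855
```

>>> {"op": "carry_out", "data": {
  "series": "0 0 0 -0.18 1; 0 0 0 -0.18 1; 0 0 0 -0.18 1; 0 0 0 -0.18 1; 0 0 0 -0.18 1; 0 0 0 -0.18 1; 0 0 0 -0.18 1; 0 0 0 -0.18 1"
}}

```text
clock: 12.0
tcp_pos: [0.5157, 0.0201, 0.3692]
orientation: [-2.528, -1.866, 0.0]
contact_force: [-0.5, 0.2, -0.3]
grip_width: 0.0854
```

>>> {"op": "carry_out", "data": {
  "series": "0 0 0 -0.18 1; 0 0 0 -0.18 1; 0 0 0 0 1; 0 0 0 0 1"
}}

```text
clock: 12.5
tcp_pos: [0.5157, 0.0201, 0.3692]
orientation: [-2.164, -2.278, 0.0]
contact_force: [-0.8, -0.3, 0.2]
grip_width: 0.086
```

```bash
python3 - <<'E'
from h import *
np.set_printoptions(precision=3,suppress=True)
o=r.get_obs()
for k in("tcp_pos","orientation","contact_force","grip_width","joints"):print(k,np.round(o[k],4))
print(Rn.from_rotvec(o["orientation"]).as_matrix())
f,P=cam("wrist");cv2.imwrite("pics/w4.png",f["color"]);np.save("P_w4.npy",P)
for q,z in(("tin_a",.006),("tray",.0),("place_left",.006),("place_middle",.006),("place_right",.006)):print(q,[(np.round(d["uv"]),d["confidence"],atz(P,d["uv"],z)) for d in spotter.mark_of(f,q)])
E
```

```text
tcp_pos [0.516 0.02  0.369]
orientation [-2.164 -2.278  0.   ]
contact_force [-0.812 -0.291  0.177]
grip_width 0.086
joints [-0.289  0.106  0.142  1.762 -0.016  1.274 -0.091]
[[-0.051  0.999 -0.   ]
 [ 0.999  0.051 -0.   ]
 [-0.    -0.    -1.   ]]
tin_a [(array([249., 211.]), 0.96, array([ 0.516, -0.104])), (array([251., 270.]), 0.9, array([ 0.526, -0.233])), (array([252., 145.]), 0.62, array([0.515, 0.023]))]
tray [(array([251., 210.]), 0.84, array([ 0.519, -0.104]))]
place_left [(array([378., 190.]), 0.32, array([ 0.755, -0.049]))]
place_middle [(array([250., 213.]), 0.94, array([ 0.518, -0.107]))]
place_right [(array([254., 270.]), 0.92, array([ 0.533, -0.235]))]
```

View pics/w4.png

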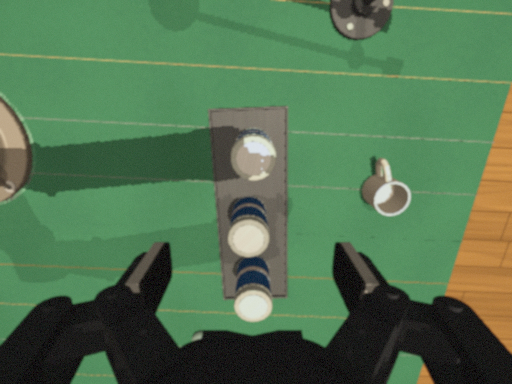

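```bash
python3 - <<'E'
from h import *
np.set_printoptions(precision=4,suppress=True)
W=np.load("P_w4.npy")
g=cv2.imread("pics/w4.png");hsv=cv2.cvtColor(g,cv2.COLOR_BGR2HSV)
for (u,v) in((254,155),(249,239),(253,306)):print("L",atz(W,(u,v),.118))
f,S=cam("scene"); cv2.imwrite("pics/s4.png",f["color"])
for c in spotter.trace(f,"tin_a")[:3]:
    vs,us=np.where(c["pixels"]);print(c["uv"],us.min(),us.max(),vs.min(),vs.max())
    # lid top ellipse approx centre
for X in((.516,.022),(.516,-.104),(.526,-.231)):
    print([proj(S,(*X,z)).round(1) for z in(.006,.118)],[proj(W,(*X,z)).round(1) for z in(.006,.118)])
z=f["color"][150:270,170:330];cv2.imwrite("pics/s4z.png",cv2.resize(z,None,fx=5,fy=5))
E
```

```text
L [0.518  0.0262]
L [ 0.5173 -0.1042]
L [ 0.5299 -0.2283]
[249.0, 202.5] 235 259 183 225
[208.4, 224.8] 192 220 204 246
[286.3, 187.4] 276 299 169 208
[array([285.6, 200.2]), array([287.6, 176.3])] [array([252.3, 145.6]), array([252.4, 157.9])]
[array([247.8, 216. ]), array([246.3, 192.7])] [array([248.9, 211.3]), array([248.2, 238.9])]
[array([208.6, 235.6]), array([203.2, 213.3])] [array([250.8, 268.8]), array([250.6, 307.2])]
```

View pics/s4z.png

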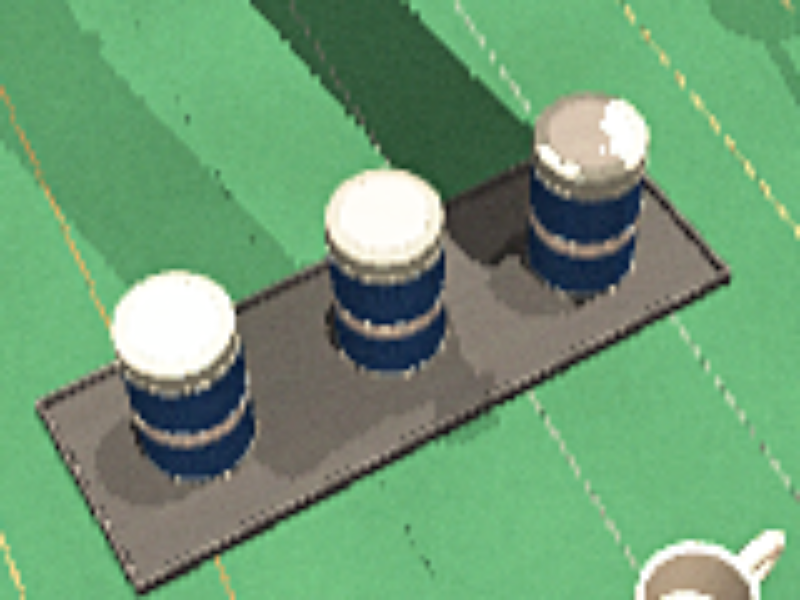

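```bash
python3 - <<'E'
from h import *
np.set_printoptions(precision=4,suppress=True)
W=np.load("P_w4.npy");S=np.load("P_scene.npy")
for a,b in(((254,156),(288.4,177.6)),((249,239),(247,193.4)),((253,306),(205,215))):
    print(tri(W,a,S,b),atz(W,a,.118),atz(S,b,.118))
# bases by marks: wrist (252,145)... and scene
for a,b in(((252,145),(285,201)),((249,211),(247,216)),((251,270),(208,236))): print("base",tri(W,a,S,b))
E
```

```text
[0.518  0.0238 0.1135] [0.518  0.0248] [0.5211 0.0216]
[ 0.518  -0.1036  0.1176] [ 0.5173 -0.1042] [ 0.5189 -0.1033]
[ 0.5309 -0.2288  0.1162] [ 0.5299 -0.2283] [ 0.5329 -0.2287]
base [0.5148 0.0215 0.0005]
base [ 0.515  -0.1052  0.0046]
base [ 0.5267 -0.2331  0.0067]
```

>>> {"op": "carry_out", "data": {
  "series": "0.3 0.1 4 0 1; 0 0 4 0 1; 0 0 4 0 1; 0 0 4 0 1; 0 0 4 0 1; 0 0 3 0 1; 0 0 2 0 1; 0 0 0 0 1",
  "grip_force": 35
}}

```text
clock: 13.9
tcp_pos: [0.5155, 0.0231, 0.1181]
orientation: [-2.158, -2.28, 0.004]
contact_force: [-0.9, 0.0, 1.0]
grip_width: 0.0857
```

```bash
python3 - <<'E'
from h import *
o=r.get_obs()
print(np.round(o["tcp_pos"],4),np.round(o["contact_force"],2))
f,P=cam("side");cv2.imwrite("pics/d5.png",cv2.resize(f["color"][120:320,130:330],(800,600)))
f,P=cam("wrist");cv2.imwrite("pics/w5.png",f["color"])
E
```

```text
[0.5155 0.0231 0.1181] [-0.88  0.    0.99]
```

View pics/d5.png

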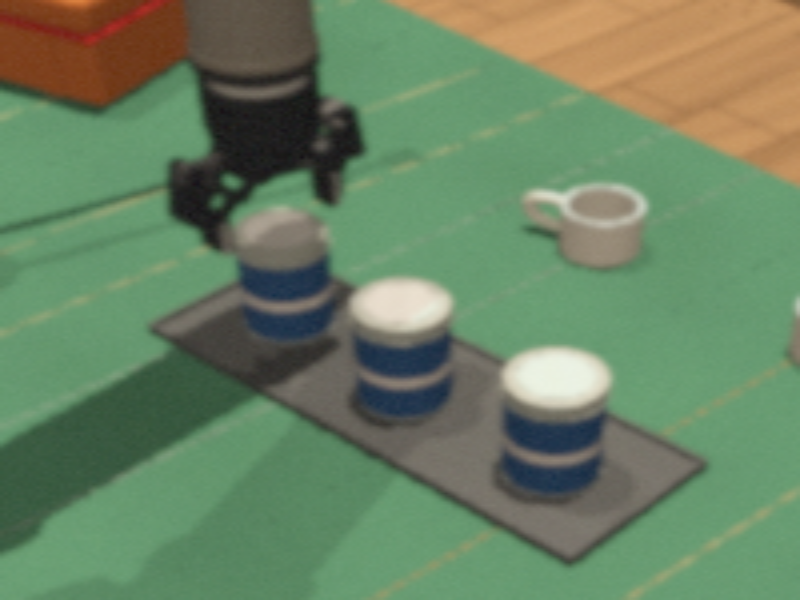

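View pics/w5.png

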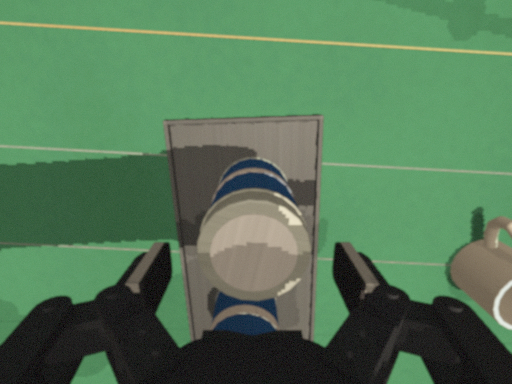

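```bash
python3 - <<'E'
from h import *
f,P=cam("wrist");print(atz(P,(255,253),.118),atz(P,(255,253),.116),r.get_obs()["tcp_pos"])
E
```

```text
[0.51841601 0.02164155] [0.51850749 0.02046697] [0.51732826 0.0232672  0.12025297]
```

>>> {"op": "carry_out", "data": {
  "series": "-0.15 0.1 2 0 1; 0 0 2 0 1; 0 0 0.7 0 1; 0 0 0 0 1; 0 0 0 0 0; 0 0 0 0 0; 0 0 0 0 0; 0 0 0 0 0"
}}

```text
clock: 15.05
tcp_pos: [0.5181, 0.0218, 0.0733]
orientation: [2.159, 2.281, 0.002]
contact_force: [-1.5, -0.8, 6.5]
grip_width: 0.0632
```

```bash
cat > st.py <<'E'
from h import *
o=r.get_obs()
for k in("clock","tcp_pos","contact_force","moment","grip_width","tau"):print(k,np.round(o[k],4))
E
python3 st.py
```

```text
clock 15.05
tcp_pos [0.5181 0.0218 0.0733]
contact_force [-1.5252 -0.7656  6.4848]
moment [ 0.0205  0.3236 -0.0098]
grip_width 0.0632
tau [ 1.04000e-02 -4.50511e+01  2.36880e+00 -1.78487e+01  2.29000e-02
 -5.26000e-01 -1.50000e-03]
```

>>> {"op": "carry_out", "data": {
  "series": "0 0 -0.5 0 0; 0 0 -1 0 0; 0 0 -1.5 0 0; 0 0 -1 0 0; 0 0 0 0 0; 0 0 0 0 0; 0 0 0 0 0; 0 0 0 0 0"
}}

```text
clock: 16.05
tcp_pos: [0.5173, 0.0217, 0.1119]
orientation: [-2.159, -2.281, 0.001]
contact_force: [0.2, 0.1, -2.7]
grip_width: 0.0633
```

```bash
python3 st.py; python3 - <<'E'
from h import *
z=[]
for i in range(4):
    f,P=cam("side"); z.append(r.get_obs()["contact_force"])
print(np.mean(z,0),np.std(z,0));cv2.imwrite("pics/d6.png",cv2.resize(f["color"][120:320,130:330],(800,600)))
E
```

```text
clock 16.05
tcp_pos [0.5173 0.0217 0.1119]
contact_force [ 0.2076  0.0921 -2.7446]
moment [-0.0297 -0.0474 -0.0204]
grip_width 0.0633
tau [-5.30000e-03 -4.74007e+01  2.36240e+00 -2.12249e+01  1.01000e-02
  6.60000e-03  1.00000e-04]
[ 0.20954469  0.04117284 -2.75944306] [0.77951255 0.17538169 0.63164359]
```

View pics/d6.png

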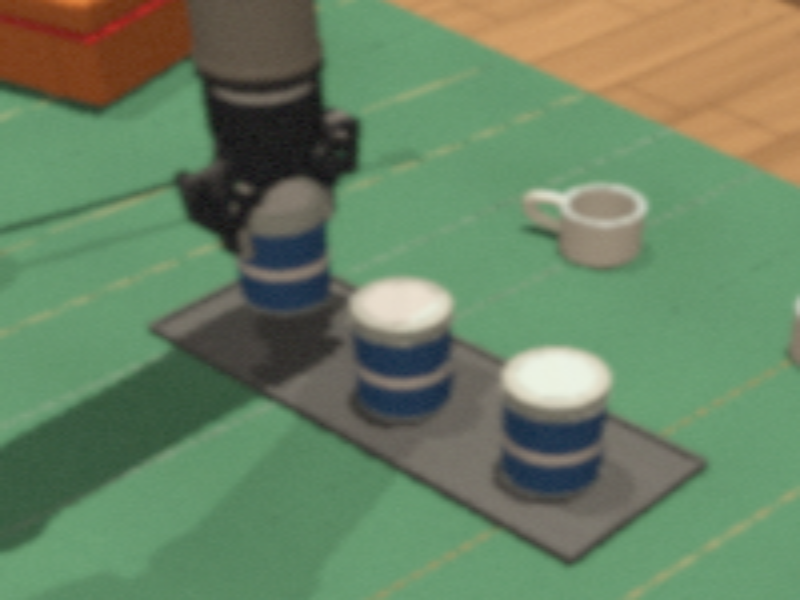

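Left tin: about 2.75 N. I'll set it back.

>>> {"op": "carry_out", "data": {
  "series": "0 0 1 0 0; 0 0 1 0 0; 0 0 0.9 0 0; 0 0 0.4 0 0; 0 0 0.3 0 0; 0 0 0.2 0 0; 0 0 0.1 0 0; 0 0 0 0 0"
}}

```text
clock: 17.25
tcp_pos: [0.5178, 0.0217, 0.0735]
orientation: [2.159, 2.281, 0.001]
contact_force: [-0.6, 0.7, -2.7]
grip_width: 0.0633
```

```bash
python3 st.py
```

```text
clock 17.25
tcp_pos [0.5178 0.0217 0.0735]
contact_force [-0.5586  0.7093 -2.7116]
moment [-0.0272  0.0092  0.0036]
grip_width 0.0633
tau [ 1.50000e-03 -4.92260e+01  2.57210e+00 -1.90476e+01  7.40000e-03
  3.80000e-03  1.40000e-03]
```

>>> {"op": "carry_out", "data": {
  "series": "0 0 0.1 0 0; 0 0 0 0 0; 0 0 0 0 0"
}}

```text
clock: 17.62
tcp_pos: [0.5178, 0.0217, 0.0733]
orientation: [2.16, 2.281, 0.001]
contact_force: [-3.1, 0.1, 7.9]
grip_width: 0.0629
```

>>> {"op": "carry_out", "data": {
  "series": "0 0 0.1 0 0; 0 0 0 0 0; 0 0 0 0 0"
}}

```text
clock: 18.0
tcp_pos: [0.5178, 0.0217, 0.0733]
orientation: [2.16, 2.281, 0.001]
contact_force: [-6.5, -0.2, 19.3]
grip_width: 0.0634
```

>>> {"op": "carry_out", "data": {
  "series": "0 0 -0.1 0 0; 0 0 0 0 0; 0 0 0 0 1; 0 0 0 0 1; 0 0 0 0 1; 0 0 -2 0 1; 0 0 -3 0 1; 0 0 -3 0 1"
}}

```text
clock: 19.0
tcp_pos: [0.5174, 0.0217, 0.1529]
orientation: [-2.159, -2.281, 0.001]
contact_force: [0.7, -0.2, 0.7]
grip_width: 0.0853
```

```bash
python3 - <<'E'
from h import *
np.set_printoptions(precision=4,suppress=True)
o=r.get_obs();print(o["tcp_pos"],o["contact_force"],o["clock"])
f,P=cam("wrist");cv2.imwrite("pics/w7.png",f["color"])
f,P=cam("side");cv2.imwrite("pics/d7.png",cv2.resize(f["color"][120:320,130:330],(800,600)))
E
```

```text
[0.5174 0.0217 0.1529] [ 0.6893 -0.1565  0.6638] 19.0
```

View pics/d7.png

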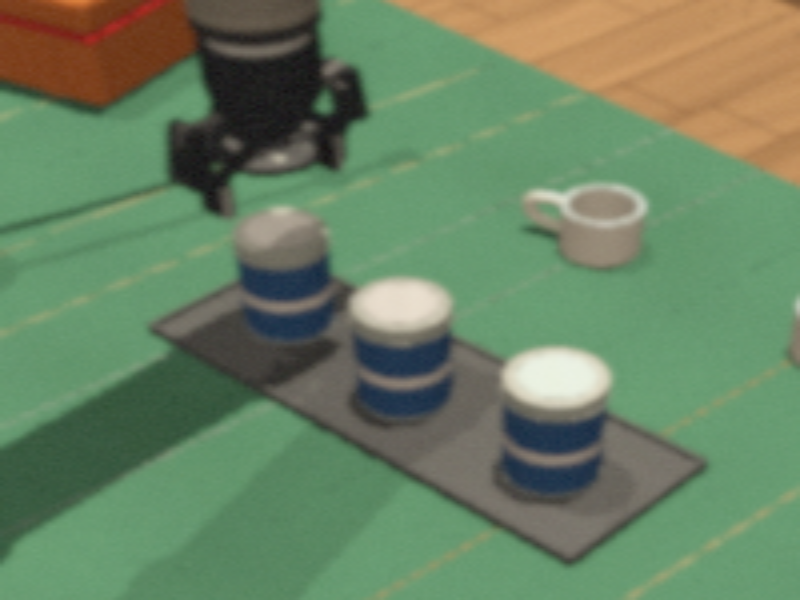

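View pics/w7.png

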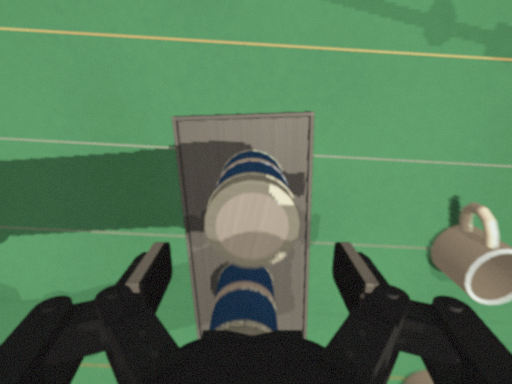

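>>> {"op": "carry_out", "data": {
  "series": "-3.1 -0.15 -1.5 0 1; -3.2 -0.15 0 0 1; -3.2 -0.15 0 0 1; -3.1 -0.15 0 0 1; 0 0 2 0 1; 0 0 2 0 1; 0 0 0 0 1; 0 0 0 0 1"
}}

```text
clock: 20.1
tcp_pos: [0.5187, -0.1044, 0.1275]
orientation: [2.159, 2.282, 0.0]
contact_force: [0.6, 0.7, 0.4]
grip_width: 0.0852
```

```bash
python3 - <<'E'
from h import *
np.set_printoptions(precision=4,suppress=True)
o=r.get_obs();print(o["tcp_pos"],o["contact_force"],o["clock"])
f,P=cam("wrist");cv2.imwrite("pics/w8.png",f["color"]);np.save("P_w8.npy",P)
E
```

```text
[ 0.5187 -0.1044  0.1275] [0.5524 0.7374 0.4212] 20.1
```

View pics/w8.png

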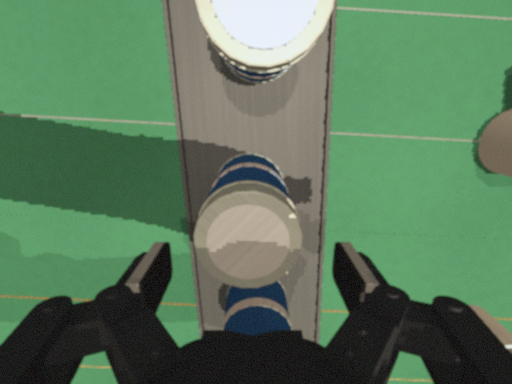

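```bash
python3 - <<'E'
from h import *
print(atz(np.load("P_w8.npy"),(249,235),.118))
E
```

```text
[ 0.51640019 -0.09905668]
```

>>> {"op": "carry_out", "data": {
  "series": "0.2 -0.2 2 0 1; 0 0 2 0 1; 0 0 1.4 0 1; 0 0 0 0 1; 0 0 0 0 0; 0 0 0 0 0; 0 0 0 0 0; 0 0 0 0 0"
}}

```text
clock: 21.15
tcp_pos: [0.517, -0.1026, 0.0742]
orientation: [2.159, 2.281, 0.002]
contact_force: [-3.0, -0.6, 6.0]
grip_width: 0.0633
```

>>> {"op": "carry_out", "data": {
  "series": "0 0 -0.5 0 0; 0 0 -1 0 0; 0 0 -1.5 0 0; 0 0 -1 0 0; 0 0 0 0 0; 0 0 0 0 0; 0 0 0 0 0; 0 0 0 0 0"
}}

```text
clock: 22.15
tcp_pos: [0.5162, -0.1025, 0.1129]
orientation: [-2.159, -2.281, 0.001]
contact_force: [0.4, -0.1, -2.1]
grip_width: 0.0635
```

```bash
python3 st.py; python3 - <<'E'
from h import *
z=[]
for i in range(4):
    f,P=cam("side"); z.append(r.get_obs()["contact_force"])
print(np.mean(z,0),np.std(z,0));cv2.imwrite("pics/d9.png",cv2.resize(f["color"][120:320,130:330],(800,600)))
E
```

```text
clock 22.15
tcp_pos [ 0.5162 -0.1025  0.1129]
contact_force [ 0.4048 -0.119  -2.1498]
moment [-0.0179 -0.0163  0.0082]
grip_width 0.0635
tau [-4.30000e-03 -4.73815e+01  2.93950e+00 -2.10319e+01  1.06000e-02
  4.90000e-03  2.00000e-04]
[-0.26303128 -0.17892456 -1.43348894] [0.56776004 0.39836937 0.19197689]
```

View pics/d9.png

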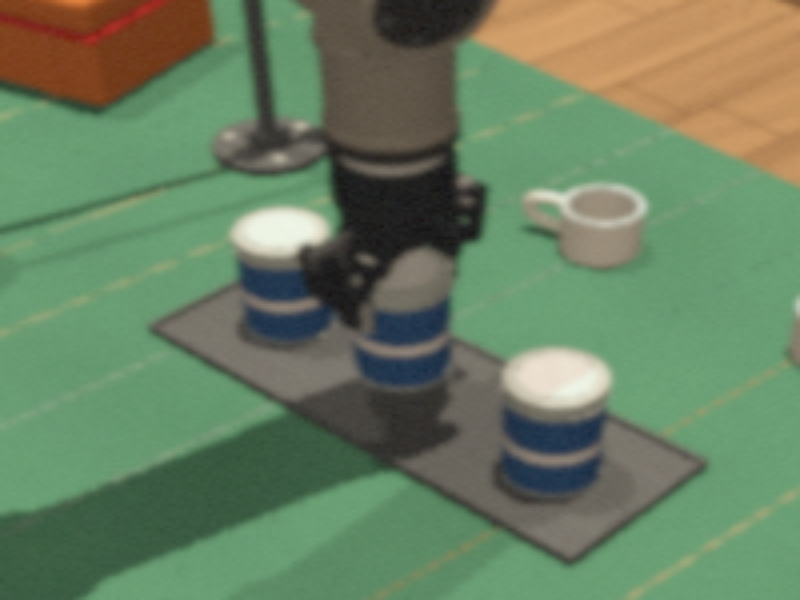

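Middle tin: about 1.6 N, lighter than the left one. I'll set it down.

>>> {"op": "carry_out", "data": {
  "series": "0 0 1 0 0; 0 0 1 0 0; 0 0 1 0 0; 0 0 0.5 0 0; 0 0 0.3 0 0; 0 0 0.1 0 0; 0 0 0 0 0; 0 0 0 0 0"
}}

```text
clock: 23.35
tcp_pos: [0.5167, -0.1025, 0.0745]
orientation: [2.159, 2.281, 0.001]
contact_force: [-0.2, -0.7, -1.5]
grip_width: 0.063
```

>>> {"op": "carry_out", "data": {
  "series": "0 0 0.05 0 0; 0 0 0 0 0; 0 0 0 0 0"
}}

```text
clock: 23.72
tcp_pos: [0.5167, -0.1026, 0.0742]
orientation: [2.159, 2.281, 0.001]
contact_force: [-2.3, 0.4, 6.8]
grip_width: 0.0634
```

>>> {"op": "carry_out", "data": {
  "series": "0 0 0 0 1; 0 0 0 0 1; 0 0 0 0 1; 0 0 -3 0 1; 0 0 -3 0 1; 0 0 -3.5 0 1; -3.1 0.1 0 0 1; -3.2 0.2 0 0 1"
}}

```text
clock: 24.72
tcp_pos: [0.5233, -0.1656, 0.1694]
orientation: [2.157, 2.283, 0.001]
contact_force: [0.6, -0.5, 0.3]
grip_width: 0.0852
```

>>> {"op": "carry_out", "data": {
  "series": "-3.2 0.2 0 0 1; -3.2 0.2 0 0 1; 0 0 2 0 1; 0 0 2 0 1; 0 0 0 0 1; 0 0 0 0 1"
}}

```text
clock: 25.48
tcp_pos: [0.5308, -0.229, 0.1293]
orientation: [2.159, 2.281, 0.0]
contact_force: [-0.0, -0.0, 1.4]
grip_width: 0.0856
```

```bash
python3 - <<'E'
from h import *
np.set_printoptions(precision=4,suppress=True)
o=r.get_obs();print(o["tcp_pos"],o["contact_force"],o["clock"])
f,P=cam("wrist");cv2.imwrite("pics/w10.png",f["color"]);np.save("P_w10.npy",P)
E
```

```text
[ 0.5308 -0.229   0.1293] [-0.0294 -0.0038  1.4135] 25.475
```

View pics/w10.png

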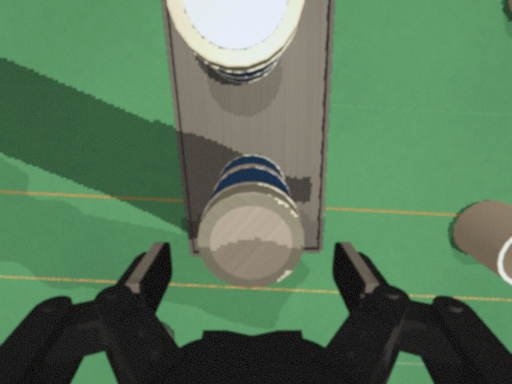

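>>> {"op": "carry_out", "data": {
  "series": "0.1 -0.15 2 0 1; 0 0 2 0 1; 0 0 1.5 0 1; 0 0 0 0 1; 0 0 0 0 0; 0 0 0 0 0; 0 0 0 0 0; 0 0 0 0 0"
}}

```text
clock: 26.52
tcp_pos: [0.5297, -0.2283, 0.0748]
orientation: [2.158, 2.28, 0.001]
contact_force: [-0.2, -0.3, 5.6]
grip_width: 0.0632
```

>>> {"op": "carry_out", "data": {
  "series": "0 0 -0.5 0 0; 0 0 -1 0 0; 0 0 -1.5 0 0; 0 0 -1 0 0; 0 0 0 0 0; 0 0 0 0 0; 0 0 0 0 0; 0 0 0 0 0"
}}

```text
clock: 27.52
tcp_pos: [0.5286, -0.2279, 0.1134]
orientation: [-2.159, -2.281, 0.001]
contact_force: [0.4, -0.1, -5.5]
grip_width: 0.0634
```

```bash
python3 st.py; python3 - <<'E'
from h import *
z=[]
for i in range(4):
    f,P=cam("side"); z.append(r.get_obs()["contact_force"])
print(np.mean(z,0),np.std(z,0));cv2.imwrite("pics/d11.png",cv2.resize(f["color"][120:320,130:330],(800,600)))
E
```

```text
clock 27.525
tcp_pos [ 0.5286 -0.2279  0.1134]
contact_force [ 0.4405 -0.0755 -5.4669]
moment [-0.0217  0.0225  0.0084]
grip_width 0.0634
tau [-6.30000e-03 -5.44687e+01  4.25340e+00 -2.32226e+01  1.59000e-02
  3.30000e-03  1.00000e-04]
[ 0.07685175  0.2042075  -4.67242567] [0.34309396 0.46438918 0.30684455]
```

View pics/d11.png

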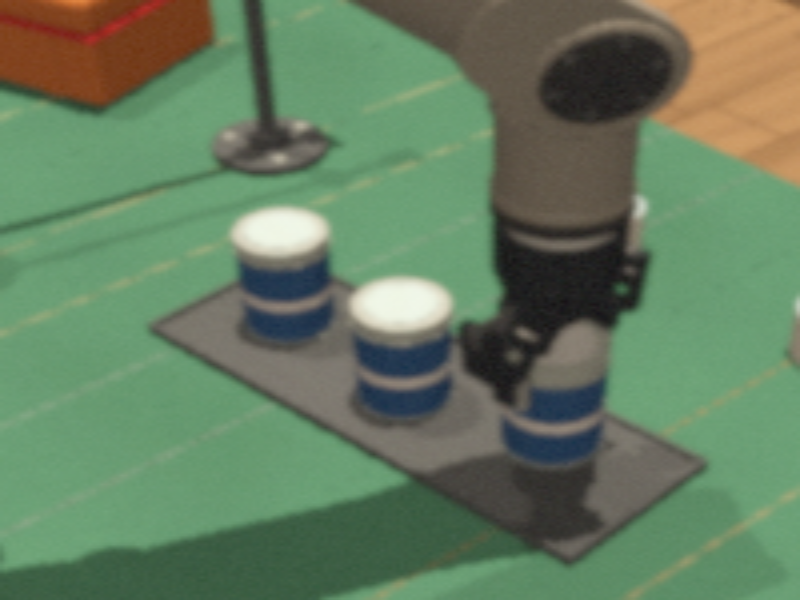

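The right tin weighs about 4.9 N, so it is the heaviest. As asked, I'll set it back first and then lift it to finish.

>>> {"op": "carry_out", "data": {
  "series": "0 0 1 0 0; 0 0 1 0 0; 0 0 1 0 0; 0 0 0.5 0 0; 0 0 0.3 0 0; 0 0 0.15 0 0; 0 0 0 0 0; 0 0 0 0 0"
}}

```text
clock: 28.72
tcp_pos: [0.5289, -0.2281, 0.0748]
orientation: [2.159, 2.281, 0.0]
contact_force: [-2.1, 1.5, 3.3]
grip_width: 0.0635
```

>>> {"op": "carry_out", "data": {
  "series": "0 0 0 0 1; 0 0 0 0 1; 0 0 0 0 1; 0 0 0 0 1; 0 0 0 0 0; 0 0 0 0 0; 0 0 0 0 0; 0 0 0 0 0",
  "grip_force": 45
}}

```text
clock: 29.72
tcp_pos: [0.5291, -0.2281, 0.0746]
orientation: [2.159, 2.281, 0.0]
contact_force: [0.1, 0.4, 3.7]
grip_width: 0.0628
```

>>> {"op": "carry_out", "data": {
  "series": "0 0 -0.5 0 0; 0 0 -1 0 0; 0 0 -2 0 0; 0 0 -3 0 0; 0 0 -3 0 0; 0 0 -3 0 0; 0 0 -3 0 0; 0 0 -2 0 0"
}}

```text
clock: 30.72
tcp_pos: [0.5286, -0.2281, 0.2509]
orientation: [2.159, 2.281, 0.001]
contact_force: [0.3, -0.2, -4.9]
grip_width: 0.0631
```

>>> {"op": "carry_out", "data": {
  "series": "0 0 -0.5 0 0; 0 0 0 0 0; 0 0 0 0 0; 0 0 0 0 0; 0 0 0 0 0"
}}

```text
clock: 31.35
tcp_pos: [0.5287, -0.228, 0.2538]
orientation: [-2.159, -2.281, 0.001]
contact_force: [0.6, -0.1, -5.5]
grip_width: 0.063
```

```bash
python3 st.py; python3 - <<'E'
from h import *
np.set_printoptions(precision=3,suppress=True)
a,D=cam("side");b,S=cam("scene");w,W=cam("wrist")
cv2.imwrite("pics/d12.png",a["color"]);cv2.imwrite("pics/s12.png",b["color"])
for n,f,P in(("d",a,D),("s",b,S)):
  for q,z in(("tin_a",.006),("lamp_grip",.28),("lamp_head",.234),("cup_1",0),("pepper_mill",0),("stopper",0)):print(n,q,[(np.round(d["uv"]),d["confidence"],atz(P,d["uv"],z)) for d in spotter.mark_of(f,q)])
E
```

```text
clock 31.35
tcp_pos [ 0.5287 -0.228   0.2538]
contact_force [ 0.5995 -0.0642 -5.5156]
moment [ 0.0207  0.0099 -0.0362]
grip_width 0.063
tau [-3.40000e-03 -4.88256e+01  3.20530e+00 -2.91994e+01  2.02000e-02
  6.20000e-03  2.00000e-04]
d tin_a [(array([270., 226.]), 0.89, array([ 0.659, -0.106])), (array([232., 248.]), 0.89, array([ 0.525, -0.098])), (array([201., 225.]), 0.87, array([0.519, 0.029]))]
d lamp_grip [(array([117., 115.]), 0.77, array([0.453, 0.283]))]
d lamp_head [(array([ 89., 138.]), 0.81, array([0.37 , 0.301]))]
d cup_1 [(array([337., 237.]), 0.87, array([ 0.773, -0.259])), (array([276., 201.]), 0.41, array([ 0.757, -0.037]))]
d pepper_mill [(array([381., 310.]), 0.57, array([ 0.662, -0.483])), (array([203., 225.]), 0.17, array([0.526, 0.03 ]))]
d stopper [(array([296., 353.]), 0.87, array([ 0.43 , -0.423]))]
s tin_a [(array([287., 202.]), 0.93, array([0.523, 0.023])), (array([248., 219.]), 0.71, array([ 0.524, -0.109])), (array([198., 200.]), 0.6, array([ 0.395, -0.214]))]
s lamp_grip [(array([368.,  88.]), 0.63, array([0.46 , 0.291]))]
s lamp_head [(array([349.,  85.]), 0.95, array([0.377, 0.297]))]
s cup_1 [(array([308., 281.]), 0.72, array([ 0.764, -0.051])), (array([250., 213.]), 0.58, array([ 0.506, -0.094]))]
s pepper_mill [(array([129., 319.]), 0.68, array([ 0.654, -0.491]))]
s stopper [(array([130., 236.]), 0.6, array([ 0.424, -0.43 ]))]
```

View pics/d12.png

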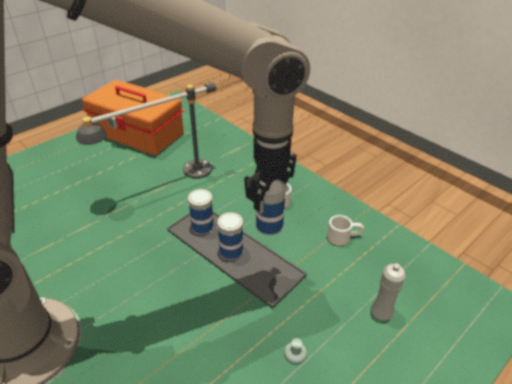

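View pics/s12.png

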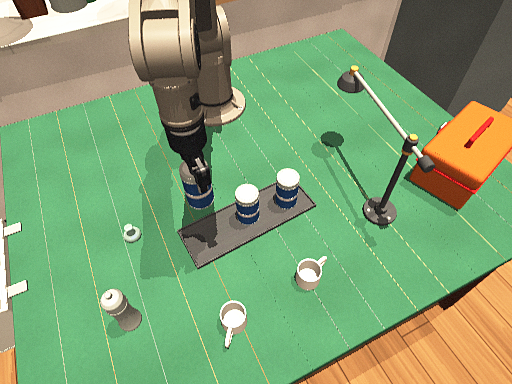

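```bash
python3 - <<'E'
from h import *
print(tri(np.load("P_scene.npy"),(198,200),np.load("P_side.npy"),(270,226)))
r.hand_in()
E
```

```text
[ 0.52927724 -0.23395295  0.18543878]
the job is handed in; nothing more can be done
```

I swung the lamp arm to about +0.26 rad, clear of the tray, then hefted the tins from left to right. The right tin was clearly the heaviest, and I handed in while still holding it.

| Tin | Measured weight |
|---|---|
| Left | about 2.75 N |
| Middle | about 1.4–2.1 N |
| Right | about 4.7–5.5 N |

- **Setting back:** each tin was set back where it stood and released. The right one was then gripped again at 45 N and lifted.
- **Held tin:** its bottom is at z ≈ 0.185 m, both triangulated and worked out from the tool height. The other tins' tops are at about 0.118 m. It is upright and still over its place.
- **Rest of the scene:** in the last pictures the other two tins stand upright in their places. The lamp head is at about (0.375, 0.30). The mill, stopper and first cup measured within about 15 mm of their first estimates, which is the scatter of single-view estimates. The second cup did the same in the side view; the scene view's network missed it, but it shows unmoved in that picture.

One check was not smooth: setting the left tin down briefly pressed it onto the tray with about 19 N at the wrist before I backed off. The tin did not visibly move.

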